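Pack the condiment bento, leave the look-alikes

ROBOT

A 6-joint arm with a two-finger parallel gripper is mounted at the origin on the work surface. World frame = base frame: x ahead of the robot, y to its left, z up, the work surface at z = 0. Lengths are in mm, angles in rad, forces in N, time in s.
With the tool pointing down it reaches from about 350 to 800 mm from the base axis. Payload 7.3 kg.
Tool frame: the origin (TCP) lies between the finger pads; the fingertips stand 11 mm ahead of it and the grasp point (between the pads) lies 8 mm behind it; y points along the fingers, z is the direction in which the jaws open and shut, and the axes are right-handed (so a half turn about y gives the same grasp; the last joint's range is limited). The gripper opens to 85 mm and grips with 20 to 120 N. Pads are 22 mm wide; open, the fingers measure 114 mm over their backs; the gripper's body (76 mm by 85 mm) begins 54 mm behind the grasp point. The pads swing forward as they close: fully open they stand 13 mm farther back than shut.
Start: joints at [1.165, 0.342, 1.524, -0, 1.275, -0.146], TCP at [134.849, 507.404, 242.322] pointing down, gripper open.
Joint ranges: [-2.53, 2.53], [-0.77, 2.02], [0.04, 2.7], [-1, 4.14], [0.28, 2.66], [-3.11, 3.11]. Speed limits (rad/s): [2.57, 2.57, 3.14, 3.14, 3.14, 3.14].

INTERFACE

Orientations are given as a rotation vector (axis times angle).
In Python, from plant import * gives the robot as it stands. Calls block until the motion is done:
- goto(position, orientation): joint-space move of the TCP to a pose.
- move_straight(position, attitude=None, v=150, until_force=None): straight line of the TCP; attitude=None keeps the orientation; v is the mean speed in mm/s. With until_force (N) it stops when the force on the tool has changed by that much, and returns True; else False.
- set_joints(angles): joint-space move.
- gripper_to(opening): opening from 0.0 (shut) to 1.0 (fully open); the grip force is fixed at half the most; returns when the fingers have stopped.
- pause(seconds).
- inverse_kinematics(position, orientation): joint angles nearest the present ones, or None.
- sense(): the state.
- snapshot(name): name is "side" or "top" or "wrist"; returns the picture (400x640x3 uint8, red, green, blue); there is no depth.
- get_calibration(name): a dict with "mtx" (3x3 intrinsics, pixels), "camera_from_world" (4x4, takes a point from world to camera coordinates); the wrist camera has in their place "T_tool_cam" (4x4, takes a point from camera to tool coordinates, whose origin is the TCP and whose axes are the tool frame's). Camera axes: x right, y down, z forward; pixel columns grow to the right and rows downward; lengths in mm; the calibration is good to about 2 mm. A picture is of the moment at which its call begins: read the wrist's pose just before it. get_calibration takes no time and is no camera call.
A pose or a line that the arm cannot do raises MotionError and nothing moves.
- close_job(): hands the job in, once; it reports no verdict.
Trained networks look in the newest picture that a camera, given by its name, has taken for a name from the list of things; names that differ only in an ending like _2 or _b are one class to them, and where a whole thing is asked for, a point or a joint stands for the part that bears it (a point fixed in the world has none). Each returns a list of dicts, best first, with "p" (0 to 1); they miss things now and then, are a little off and sometimes report something else, mostly with a low value. They report only what shows in the picture. A call takes as long as a camera call. They do not tell look-alikes from the thing itself.
- find_in(camera, thing): "centre" ([x, y, z] in mm, in world coordinates, good to about 4 mm: the middle of the surface that is visible of it).
- silhouettes(camera, thing): "mask" (400x640 bool, what is visible of it).
The state is a dict: "time_s": time; "qpos": joint angles; "dq": joint speeds; "joint_torque": joint torques, N m; "ee_pos": TCP position; "tcp_rot": TCP orientation; "force": force on the tool from outside, world axes, zero at the start; "ft_torque": the same for the moment, N m; "width": opening from 0.0 (shut) to 1.0 (fully open).
Only numpy, scipy, OpenCV 4.12 (cv2) and the standard library are available. Lean on these libraries where they do the work, as an engineer would, in place of code of your own. Each camera call takes 0.05 s, during which the arm holds its last target. There are 200 camera calls.

TASK

Pack the condiment things into the open bento box: set the narrow round pot, the slim jar, the square salt box and the short oblong tin upright, each fully down in the recess made for its shape and size. The wider pot and the longer tin do not belong: leave them standing where they are, and let none of these six tip over.

Things in the scene. Friction and masses are not known exactly. Their poses are not given: they have to be found in the camera images.
- pot: narrower of two plain round lidded steel pots: upright cylinder, diameter 50 mm, 52 mm high, 0.18 kg nominal, loose. Origin: centre of its underside, z up.
- jar: small slim steel spice jar: upright cylinder, diameter 34 mm, 58 mm high, loose. Origin: centre of its underside, z up.
- salt_box: square white ceramic salt box with flat wooden lid: 46 x 46 mm, 52 mm high, loose (lid does not come off). Origin: centre of its underside, z up, x and y along its sides.
- tin: shorter of two oblong aluminium tins: 70 mm long (its x), 30 mm wide (its y), 52 mm high, standing on its 70 x 30 mm base, loose. Origin: centre of its underside, z up.
- wide_pot: look-alike that stays: the wider round lidded steel pot, diameter 70 mm, 52 mm high, loose. Too big for any seat. Origin: centre of its underside, z up.
- long_tin: look-alike that stays: the longer oblong aluminium tin, 95 mm long (its x), 30 mm wide (its y), 52 mm high, loose. Too big for any seat. Origin: centre of its underside, z up.
- seat_wide_round: fixed white insert, 96 mm square, 20 mm high, in one quarter (it varies) of the open black bento box, turned like the box (box 206 mm square, walls 30 mm above the trolley top z = 0). In its top a round recess (seat), diameter 66 mm, 14 mm deep: for the 50 mm pot. Origin: centre of its underside, 5 mm above the trolley top; seat floor 6 mm, top 20 mm above the origin. z up.
- seat_narrow_round: fixed white insert, 96 mm square, 20 mm high, in one quarter (it varies) of the open black bento box, turned like the box (box 206 mm square, walls 30 mm above the trolley top z = 0). In its top a round recess (seat), diameter 50 mm, 14 mm deep: for the slim jar. Origin: centre of its underside, 5 mm above the trolley top; seat floor 6 mm, top 20 mm above the origin. z up.
- seat_square: fixed white insert, 96 mm square, 20 mm high, in one quarter (it varies) of the open black bento box, turned like the box (box 206 mm square, walls 30 mm above the trolley top z = 0). In its top a square recess (seat), 62 x 62 mm, 14 mm deep: for the salt box. Origin: centre of its underside, 5 mm above the trolley top; seat floor 6 mm, top 20 mm above the origin. z up. x and y along the sides of the recess.
- seat_oblong: fixed white insert, 96 mm square, 20 mm high, in one quarter (it varies) of the open black bento box, turned like the box (box 206 mm square, walls 30 mm above the trolley top z = 0). In its top an oblong recess (seat), 86 mm (its x) by 46 mm (its y), 14 mm deep: for the short tin. Origin: centre of its underside, 5 mm above the trolley top; seat floor 6 mm, top 20 mm above the origin. z up. x along the length of the recess.
Things that resemble listed ones, but are neither listed nor needed, are in the scene too. What is shaped like the salt_box but blue or turquoise is not meant. Leave any red look-alike of the tin alone.

How it is judged (in metres and radians):
At the end, for the whole second after the job is handed in: Pot, jar, salt box and short tin: each centred within 14 mm in its own recess, underside 2 to 10 mm above the insert's underside (seat floor: 6 mm), upright within 0.1 rad, released, at rest. Wide pot and long tin upright within 0.1 rad, at rest, within 25 mm of where they started (horizontal distance between pot and seat_wide_round below 0.014 m and z of pot in the frame of seat_wide_round between 0.002 and 0.01 m and angle between each of pot, jar, salt_box, tin, wide_pot, long_tin's own z axis and vertical below 0.1 rad and linear speed of each of pot, jar, salt_box, tin, wide_pot, long_tin below 0.02 m/s and horizontal distance between jar and seat_narrow_round below 0.014 m and z of jar in the frame of seat_narrow_round between 0.002 and 0.01 m and horizontal distance between salt_box and seat_square below 0.014 m and z of salt_box in the frame of seat_square between 0.002 and 0.01 m and horizontal distance between tin and seat_oblong below 0.014 m and z of tin in the frame of seat_oblong between 0.002 and 0.01 m and distance of each of wide_pot, long_tin from where it was at the start of the episode below 0.025 m); the robot touches nothing.
It fails at once if the wide pot is moved from its place (over 25 mm) (distance of wide_pot from where it was at the start of the episode above 0.025 m).
It fails at once if the long tin is moved from its place (over 25 mm) (distance of long_tin from where it was at the start of the episode above 0.025 m).
It fails at once if the pot, jar, salt box or short tin is tipped over (over 60 degrees) (angle between any of pot, jar, salt_box, tin's own z axis and vertical above 1.05 rad).
It also fails if it takes over 122 s, if anything falls off the work surface, if the arm or the gripper's body presses on something with over 40 N, if the wrist force passes 120 N, or if a joint passes its speed limit or range.

## Working session

There is one attempt and no reset: what is moved stays moved. The work goes in short steps, each a Python script; the robot and the scene stay as the last script left them, time stands still between calls to the robot, and variables do not carry over. Pictures are saved under pics/ and viewed, about 12 in all and at most 16, crops included, and the job is handed in when it is done.

```bash
ls; mkdir -p pics
python3 - <<'E'
from plant import *
import cv2,numpy as np
for n in ["top","side"]:
    im=snapshot(n); cv2.imwrite(f"pics/{n}0.png",im[:,:,::-1])
    c=get_calibration(n); print(n,np.round(c["mtx"],1).tolist(),np.round(c["camera_from_world"],3).tolist())
    for t in ["pot","jar","salt_box","tin","wide_pot","long_tin","seat_wide_round","seat_narrow_round","seat_square","seat_oblong"]:
        print(t,[(np.round(d["centre"]).tolist(),round(d["p"],2)) for d in find_in(n,t)])
print(get_calibration("wrist"));s=sense();print(s)
E
```

```text
pics
top [[388.2, 0.0, 328.2], [0.0, 388.2, 196.8], [0.0, 0.0, 1.0]] [[-0.012, -1.0, 0.026, -85.608], [-0.996, 0.01, -0.083, 481.786], [0.083, -0.027, -0.996, 806.283], [0.0, 0.0, 0.0, 1.0]]
pot [([431.0, -206.0, 51.0], 0.67), ([454.0, -89.0, 53.0], 0.44), ([470.0, 104.0, 25.0], 0.29)]
jar [([460.0, -313.0, 59.0], 0.85)]
salt_box [([450.0, -91.0, 53.0], 0.73), ([315.0, -153.0, 51.0], 0.71), ([363.0, -29.0, 53.0], 0.63)]
tin [([581.0, -413.0, 54.0], 0.89), ([627.0, -311.0, 58.0], 0.81)]
wide_pot [([595.0, -86.0, 55.0], 0.67), ([554.0, 211.0, 25.0], 0.21)]
long_tin [([600.0, -201.0, 52.0], 0.86), ([431.0, -207.0, 54.0], 0.67), ([452.0, -93.0, 53.0], 0.67), ([455.0, 196.0, 25.0], 0.2)]
seat_wide_round [([571.0, 119.0, 24.0], 0.84), ([431.0, -204.0, 54.0], 0.23)]
seat_narrow_round [([455.0, 196.0, 26.0], 0.86)]
seat_square [([554.0, 215.0, 24.0], 0.68)]
seat_oblong [([470.0, 102.0, 27.0], 0.84)]
side [[468.7, 0.0, 318.9], [0.0, 468.7, 195.5], [0.0, 0.0, 1.0]] [[0.805, -0.593, 0.002, -428.273], [-0.412, -0.56, -0.719, 185.522], [0.427, 0.578, -0.695, 859.059], [0.0, 0.0, 0.0, 1.0]]
pot [(
[... 989 characters left out ...]
0000000e+00,  0.00000000e+00,
         1.00000000e+00]])}
{'time_s': 1.1, 'qpos': array([ 1.16503964e+00,  3.41961753e-01,  1.52410297e+00,  1.20525289e-05,
        1.27541069e+00, -1.46024244e-01]), 'dq': array([ 0.00028905, -0.00037357,  0.00051086, -0.0006463 , -0.00076222,
        0.00160293]), 'joint_torque': array([-1.11539688e-03, -4.33575761e+01, -2.46270239e+01, -3.27518419e-04,
        5.14207823e-04, -4.64384478e-07]), 'ee_pos': array([134.82400243, 507.40602063, 242.34033473]), 'tcp_rot': array([-1.56104644,  0.20387292, -0.20390573]), 'force': array([ 0.19728839,  0.46355826, -0.73017702]), 'ft_torque': array([ 0.01943692,  0.01895663, -0.01243655]), 'width': 0.9997724135007137}
```

View pics/top0.png

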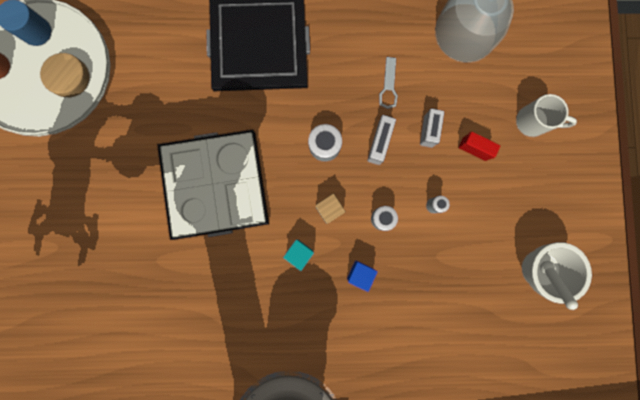

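View pics/side0.png

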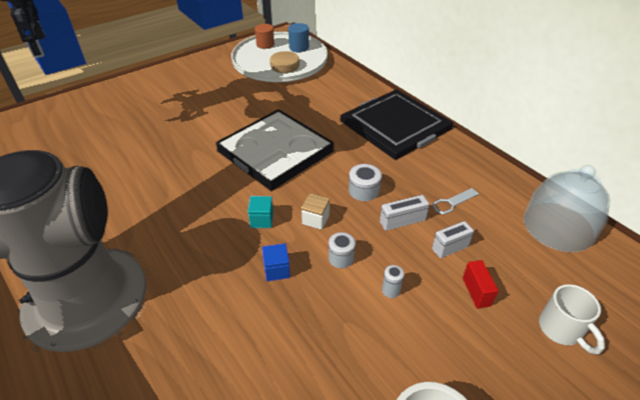

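The top view shows the wood-lidded salt box at (330,208), pot (385,218), jar (440,205), short tin (432,128), red look-alike (480,146), long tin (382,140) and wide pot (325,142). The box is at (213,185). The side view agrees. Next I measure with the wrist camera looking straight down, two places per item, fitting prism outlines to the masks.

```bash
cat > h.py <<'E'
from plant import *
import numpy as np, cv2
from scipy.spatial.transform import Rotation as R
from scipy.optimize import minimize
W=get_calibration("wrist"); TC=W["T_tool_cam"]; KW=W["mtx"]
def down(a):   # tool pointing down, jaws opening along world angle a
    y=np.array([0,0,-1.]); z=np.array([np.cos(a),np.sin(a),0]); return R.from_matrix(np.c_[np.cross(y,z),y,z])
def rv(r): return r.as_rotvec()
def tool_pose(s):
    T=np.eye(4); T[:3,:3]=R.from_rotvec(s["tcp_rot"]).as_matrix(); T[:3,3]=s["ee_pos"]; return T
def campose(p,a):   # TCP pose with the wrist camera straight above p (camera position) looking down
    cz=np.array([0,0,-1.]); cx=np.array([np.cos(a),np.sin(a),0]); Rc=np.c_[cx,np.cross(cz,cx),cz]
    Rt=Rc@TC[:3,:3].T; return np.array(p)-Rt@TC[:3,3], R.from_matrix(Rt)
def project(M,K,P):
    q=P@M[:3,:3].T+M[:3,3]; q=q@K.T; return q[:,:2]/q[:,2:]
def view(name):
    s=sense(); im=snapshot(name)
    if name=="wrist": return im,np.linalg.inv(tool_pose(s)@TC),KW
    c=get_calibration(name); return im,c["camera_from_world"],c["mtx"]
def outline(shape):
    if len(shape)==1:
        t=np.linspace(0,2*np.pi,40,endpoint=False); return shape[0]/2*np.c_[np.cos(t),np.sin(t)]
    return np.array([[1,1],[1,-1],[-1,-1],[-1,1]])*np.array(shape)/2
def prism(shape,h,x,y,yaw,z):
    c,s=np.cos(yaw),np.sin(yaw); o=outline(shape)@np.array([[c,s],[-s,c]])+[x,y]
    return np.vstack([np.c_[o,np.full(len(o),zz)] for zz in ([z,z-h] if h else [z])])
def loss(v,obs,shape,h):
    l=0
    for mask,M,K in obs:
        q=cv2.convexHull(np.float32(project(M,K,prism(shape,h,*v))))
        m=np.zeros(mask.shape,np.uint8); cv2.fillConvexPoly(m,np.int32(np.round(q*16)),1,shift=4)
        l+=1-(m&mask).sum()/(m|mask).sum()
    return l/len(obs)
def fit(obs,shape,h,guess):
    best=None
    for yaw in ([0] if len(shape)==1 else np.arange(0,np.pi,np.pi/8)):
        for zs in (0,):
            x0=np.array([guess[0],guess[1],yaw,guess[2]])
            S=np.vstack([x0]+[x0+d for d in np.diag([12,12,.3,12])])
            r=minimize(loss,x0,args=(obs,shape,h),method="Nelder-Mead",options=dict(initial_simplex=S,maxiter=160))
            if best is None or r.fun<best.fun: best=r
    return best.x,best.fun
def getmask(name,thing,M,K,p):
    u=project(M,K,np.array([p],float))[0]; out=None
    for d in silhouettes(name,thing):
        m=d["mask"].astype(np.uint8)
        if m.sum()<50: continue
        c=np.array(cv2.moments(m,True)["m10"]),; mo=cv2.moments(m,True); c=np.array([mo["m10"],mo["m01"]])/mo["m00"]
        e=np.linalg.norm(c-u)
        if e<45 and (out is None or e<out[0]): out=(e,m,d["p"])
    return out
E
cat > reach.py <<'E'
from h import *
for p in [(440,-150),(460,-310),(625,-315),(440,-230),(512,160)]:
  for a in np.arange(-np.pi,np.pi,np.pi/4):
    for z in (300,350):
      t,r=campose((*p,z),a); q=inverse_kinematics(t,rv(r))
      if q is not None: print(p,round(a,2),z,np.round(t).tolist(),np.round(q,2).tolist())
E
python3 reach.py
```

```text
(440, -150) -3.14 300 [441.0, -115.0, 148.0] [-0.21, 0.33, 1.9, -0.42, 0.89, -3.09]
(440, -150) -2.36 300 [416.0, -124.0, 148.0] [-0.38, 0.18, 2.12, -0.25, 0.55, 2.18]
(440, -150) -2.36 350 [416.0, -124.0, 198.0] [-0.38, 0.09, 2.04, -0.2, 0.71, 2.12]
(440, -150) -1.57 300 [405.0, -149.0, 148.0] [-0.68, 0.16, 2.14, 0.37, 0.61, 0.62]
(440, -150) -1.57 350 [405.0, -149.0, 198.0] [-0.68, 0.07, 2.07, 0.3, 0.76, 0.7]
(440, -150) -0.79 300 [414.0, -174.0, 148.0] [-0.8, 0.3, 1.95, 0.41, 0.94, -0.26]
(440, -150) -0.79 350 [414.0, -174.0, 198.0] [-0.8, 0.22, 1.88, 0.38, 1.07, -0.2]
(440, -150) 0.0 300 [439.0, -185.0, 148.0] [-0.72, 0.45, 1.69, 0.26, 1.24, -0.84]
(440, -150) 0.0 350 [439.0, -185.0, 198.0] [-0.72, 0.4, 1.62, 0.25, 1.35, -0.8]
(440, -150) 0.79 300 [464.0, -176.0, 148.0] [-0.56, 0.56, 1.5, 0.07, 1.41, -1.37]
(440, -150) 0.79 350 [464.0, -176.0, 198.0] [-0.56, 0.51, 1.44, 0.07, 1.52, -1.36]
(440, -150) 1.57 300 [475.0, -151.0, 148.0] [-0.39, 0.57, 1.48, -0.12, 1.4, -1.92]
(440, -150) 1.57 350 [475.0, -151.0, 198.0] [-0.39, 0.52, 1.42, -0.12, 1.52, -1.93]
(440, -150) 2.36 300 [466.0
[... 4703 characters left out ...]
[486.0, 136.0, 198.0] [-0.02, 0.22, 1.88, 0.32, 0.83, 0.57]
(512, 160) 0.0 300 [511.0, 125.0, 148.0] [-0.1, 0.44, 1.72, 0.38, 1.05, -0.3]
(512, 160) 0.0 350 [511.0, 125.0, 198.0] [-0.1, 0.38, 1.65, 0.36, 1.17, -0.25]
(512, 160) 0.79 300 [536.0, 134.0, 148.0] [-0.02, 0.59, 1.43, 0.23, 1.37, -0.88]
(512, 160) 0.79 350 [536.0, 134.0, 198.0] [-0.02, 0.55, 1.37, 0.23, 1.47, -0.86]
(512, 160) 1.57 300 [547.0, 159.0, 148.0] [0.13, 0.69, 1.24, 0.04, 1.53, -1.45]
(512, 160) 1.57 350 [547.0, 159.0, 198.0] [0.13, 0.65, 1.18, 0.04, 1.64, -1.45]
(512, 160) 2.36 300 [538.0, 184.0, 148.0] [0.28, 0.68, 1.27, -0.16, 1.49, -2.04]
(512, 160) 2.36 350 [538.0, 184.0, 198.0] [0.28, 0.64, 1.21, -0.16, 1.59, -2.06]
```

```bash
cat > meas.py <<'E'
from h import *
import pickle
G=dict(pot=(430,-210,52),jar=(457,-320,58),salt_box=(450,-92,53),tin=(625,-315,52),
 seat_wide_round=(570,121,25),seat_narrow_round=(457,199,25),seat_square=(556,218,25),seat_oblong=(470,106,25))
V=[((512,110,370),1.57,4),((512,210,370),1.57,4),((440,-150,350),.79,0),((470,-270,350),.79,0),((580,-270,350),.79,0)]
obs={k:[] for k in G}
for i,(p,a,o) in enumerate(V):
    t,r=campose(p,a); goto(t,rv(r)); pause(.3)
    im,M,K=view("wrist"); cv2.imwrite(f"pics/w{i}.png",im[:,:,::-1])
    for k in list(G)[o:o+4]:
        g=getmask("wrist",k,M,K,G[k])
        if g: obs[k].append((g[1],M,K)); print(i,k,round(g[0]),round(g[2],2),g[1].sum())
pickle.dump(obs,open("obs.pkl","wb"))
SH=dict(pot=((50,),52),jar=((34,),58),salt_box=((46,46),52),tin=((70,30),52))
for k in G:
    if not obs[k]: continue
    sh,h=SH.get(k,((96,96),0))
    for sub in [obs[k]]+([[o] for o in obs[k]] if k[:4]=="seat" else []):
        x,f=fit(sub,sh,h,G[k]); print(k,len(sub),np.round(x,2).tolist(),round(f,3))
print(sense()["time_s"])
E
python3 meas.py
```

```text
0 seat_wide_round 6 0.66 6738
0 seat_narrow_round 3 0.82 6721
0 seat_square 8 0.63 6389
1 seat_wide_round 7 0.84 5834
1 seat_narrow_round 2 0.65 6704
1 seat_square 7 0.89 6646
1 seat_oblong 5 0.59 6773
2 pot 7 0.57 2004
2 jar 24 0.72 528
2 salt_box 6 0.8 2233
3 pot 6 0.95 2023
3 jar 6 0.77 1071
3 salt_box 14 0.77 3035
3 tin 14 0.75 1983
4 pot 13 0.88 2675
4 jar 14 0.78 1401
4 salt_box 33 0.8 1846
4 tin 2 0.73 2161
pot 3 [434.22, -207.31, 0.08, 48.83] 0.051
jar 3 [462.36, -321.76, 0.15, 54.83] 0.262
salt_box 3 [455.32, -91.29, 0.54, 46.41] 0.066
tin 2 [630.6, -318.05, 2.95, 35.97] 0.125
seat_wide_round 2 [568.02, 114.87, 1.72, 21.76] 0.077
seat_wide_round 1 [567.94, 114.93, 1.72, 21.47] 0.004
seat_wide_round 1 [567.96, 114.93, 1.73, 22.94] 0.146
seat_narrow_round 2 [456.59, 196.15, 1.72, 22.38] 0.017
seat_narrow_round 1 [455.95, 196.67, 0.15, 22.04] 0.016
seat_narrow_round 1 [456.68, 196.0, 1.72, 21.57] 0.011
seat_square 2 [553.15, 211.01, 1.72, 22.06] 0.043
seat_square 1 [552.94, 211.0, 0.15, 22.95] 0.062
seat_square 1 [553.66, 210.7, 1.72, 19.66] 0.011
seat_oblong 1 [471.71, 100.11, 0.15, 23.32] 0.012
seat_oblong 1 [471.71, 100.11, 0.15, 23.32] 0.012
8.9417
```

```bash
python3 -c "
import cv2,numpy as np
a=[cv2.imread(f'pics/w{i}.png') for i in (0,1,2,4)]
cv2.imwrite('pics/m.png',cv2.resize(np.vstack([np.hstack(a[:2]),np.hstack(a[2:])]),(800,500)))"
```

```text
(no output)
```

View pics/m.png

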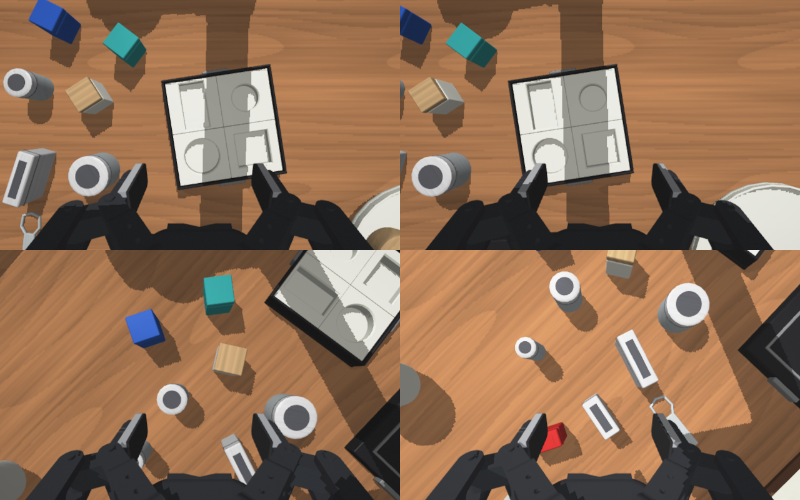

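Wrist views show the box at the left of view 0 (oblong recess long along world x, yaw 0.15) with good seat fits. The jar and tin were partly hidden by the fingers in two views, so I take two clean views of them.

```bash
cat > meas2.py <<'E'
from h import *
import pickle
obs=pickle.load(open("obs.pkl","rb"))
G=dict(jar=(460,-322,55),tin=(627,-316,52))
J=[obs["jar"][-1]]; T=[obs["tin"][-1]]
for i,p in enumerate([(560,-370,350),(660,-320,330)]):
    t,r=campose(p,.79); goto(t,rv(r)); pause(.3)
    im,M,K=view("wrist"); cv2.imwrite(f"pics/x{i}.png",im[:,:,::-1])
    for k,L in (("jar",J),("tin",T)):
        g=getmask("wrist",k,M,K,G[k])
        if g: L.append((g[1],M,K)); print(i,k,round(g[0]),round(g[2],2),g[1].sum())
for k,L,sh,h in (("jar",J,(34,),58),("tin",T,(70,30),52)):
    for s in [L]+[[l] for l in L]:
        x,f=fit(s,sh,h,G[k]); print(k,len(s),np.round(x,2).tolist(),round(f,3))
print(sense()["time_s"])
E
python3 meas2.py
```

```text
0 jar 7 0.79 1348Traceback (most recent call last):
  File "meas2.py", line 7, in <module>
    t,r=campose(p,.79); goto(t,rv(r)); pause(.3)
                        ~~~~^^^^^^^^^
plant.MotionError: the arm cannot take that pose within its joint ranges
```

```bash
sed -i 's/(560,-370,350),(660,-320,330)/(560,-370,350),(615,-320,340)/' meas2.py; python3 meas2.py
```

```text
0 jar 8 0.8 1320
0 tin 3 0.86 2520
1 jar 12 0.73 1647
1 tin 1 0.92 2187
jar 3 [462.2, -321.12, -0.02, 56.03] 0.066
jar 1 [460.65, -322.24, 0.13, 51.84] 0.033
jar 1 [461.69, -321.17, 0.08, 54.98] 0.063
jar 1 [453.97, -320.81, 0.48, 42.49] 0.029
tin 3 [627.5, -315.48, -0.2, 50.28] 0.06
tin 1 [630.77, -318.72, -0.17, 36.4] 0.03
tin 1 [630.02, -313.16, 2.96, 40.78] 0.025
tin 1 [627.97, -315.52, -0.2, 44.39] 0.02
11.4333
```

```bash
cat >> h.py <<'E'
HOVER=160
def pick_place(obj,seat,a0,b0,step,w,zg=34,rel=18,drop=45):
    """obj,seat xy; a0/b0 jaw angle at grasp/placing; step: symmetry; w: object width (mm)"""
    best=None
    for i in range(4):
        a=a0+i*np.pi/2
        if i%2 and step>2: continue
        for j in range(4):
            b=b0+j*np.pi/2
            if j%2 and step>2: continue
            if np.cos(2*(a-a0))<0 and SAMEA: continue
            try: qs=[inverse_kinematics([*p,z],rv(down(c))) for p,c,z in ((obj,a,zg),(obj,a,HOVER),(seat,b,HOVER),(seat,b,drop))]
            except Exception: continue
            if any(q is None for q in qs): continue
            cost=np.abs(qs[1]-qs[2]).max()+np.abs(qs[1]-sense()["qpos"]).max()
            if best is None or cost<best[0]: best=(cost,a,b)
    _,a,b=best; print("jaws",round(a,2),round(b,2))
    gripper_to(min(1,(w+24)/85))
    goto([*obj,HOVER],rv(down(a)))
    move_straight([*obj,70],v=200)
    hit=move_straight([*obj,zg],v=60,until_force=8); print("hit going down",hit,sense()["ee_pos"].round(1))
    gripper_to(0); s=sense(); print("width",round(s["width"]*85,1))
    move_straight([*obj,HOVER],v=120); s=sense(); print("held width",round(s["width"]*85,1),"F",s["force"].round(1))
    goto([*seat,HOVER],rv(down(b)))
    move_straight([*seat,zg+11+20],v=150)
    hit=move_straight([*seat,zg+11-5],v=25,until_force=6); s=sense(); print("landed",hit,s["ee_pos"].round(1),"expected z",zg+11,s["force"].round(1))
    return a,b
def release(w,seat,extra=18):
    gripper_to(min(1,(w+extra)/85)); z=sense()["ee_pos"]; move_straight([z[0],z[1],HOVER],v=120); print("t",round(sense()["time_s"],1))
SAMEA=True
E
python3 - <<'E'
from h import *
T=TC
for y in (11,-2): print(y,project(np.linalg.inv(TC),KW,np.array([[0,y,42.5],[0,y,-42.5]])).round().tolist())
seat=(568,115)
pick_place((434.2,-207.3),seat,0,.15,3.14,50)
im=snapshot("wrist");cv2.imwrite("pics/p1.png",im[:,:,::-1]);im=snapshot("side");cv2.imwrite("pics/p1s.png",im[40:240,150:470,::-1])
E
```

```text
11 [[393.0, 262.0], [239.0, 262.0]]
-2 [[399.0, 275.0], [233.0, 275.0]]
jaws 0.0 0.15
hit going down False [ 434.3 -207.3   34. ]
width 48.0
held width 48.0 F [ 0.5  0.9 -1.2]
landed True [567.8 115.   45.8] expected z 45 [-0.1 -0.2  4.8]
```

```bash
python3 -c "
import cv2,numpy as np
a=cv2.imread('pics/p1.png')[60:360,100:580];b=cv2.imread('pics/p1s.png')
cv2.imwrite('pics/p1m.png',np.hstack([cv2.resize(b,(480,300)),a])[:, :800] if 0 else np.vstack([cv2.resize(b,(480,300)),a]))"
```

```text
(no output)
```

View pics/p1m.png

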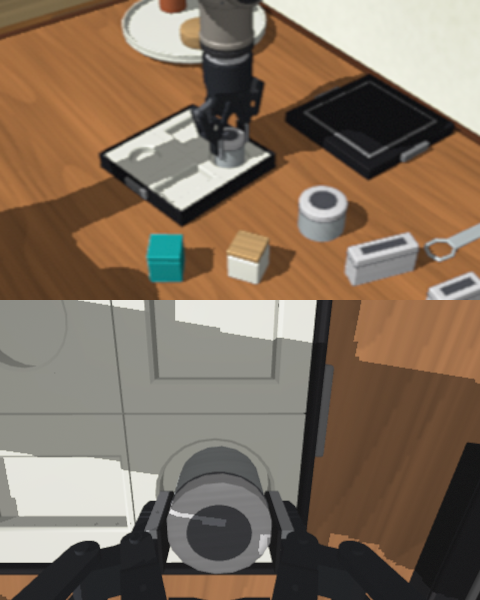

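The wrist view shows the pot inside the round recess, with the fingers beside it. Landing height matches the seat floor, so I release it and go on to the salt box.

Run:
```python
from h import *
release(50,None)
a,b=pick_place((454.8,-91.3),(553.4,210.8),.54,.15,1.57,46)
```

```text
t 20.2
jaws 0.54 1.72
hit going down False [454.8 -91.3  33.9]
width 44.4
held width 44.8 F [ 0.5 -0.6 -1.7]
landed True [553.2 210.8  45.6] expected z 45 [-0.8  0.7  4.1]
```

Run:
```python
from h import *
release(46,None)
pick_place((461.5,-321.3),(456.5,196.2),0,.15,3.14,34,zg=40)
release(34,None)
```

```text
t 28.4
jaws 0.0 0.15
hit going down False [ 461.5 -321.3   39.9]
width 32.1
held width 31.9 F [ 0.1 -0.1 -1.3]
landed True [456.3 196.2  51.5] expected z 51 [-1.4 -0.2  5.9]
t 38.1
```

Run:
```python
from h import *
pick_place((628,-315.6),(471.7,100.1),-.2+np.pi/2,.15+np.pi/2,3.14,30,zg=38)
release(30,None,22)
t,r=campose((512,190,370),1.57); goto(t,rv(r)); pause(.5)
im,M,K=view("wrist"); cv2.imwrite("pics/e0.png",im[:,:,::-1])
for k,sh,h,g in (("pot",(50,),52,(568,115,63)),("jar",(34,),58,(456.5,196,69)),("salt_box",(46,46),52,(553,211,63)),("tin",(70,30),52,(472,100,63))):
    m=getmask("wrist",k,M,K,g)
    if m: x,f=fit([(m[1],M,K)],sh,h,g); print(k,x.round(2),round(f,3))
goto(t+[0,0,60],rv(r))
s=snapshot("side"); t=snapshot("top")
cv2.imwrite("pics/e1.png",np.vstack([s[:,:,::-1],])); cv2.imwrite("pics/e2.png",t[:,:,::-1])
for k in ("wide_pot","long_tin"): print(k,[(d["centre"].round() if hasattr(d["centre"],"round") else d["centre"],round(d["p"],2)) for d in find_in("top",k)][:2])
print(sense()["time_s"])
```

```text
jaws 4.51 4.86
hit going down False [ 628.1 -315.7   37.9]
width 28.9
held width 28.9 F [ 0.7  0.2 -1. ]
landed True [471.5 100.1  49.7] expected z 49 [-1.3 -0.2  5.6]
t 47.7
pot [5.6921e+02 1.1419e+02 1.5000e-01 4.9850e+01] 0.327
jar [453.94 198.63  -0.64  55.16] 0.032
salt_box [5.5576e+02 2.1261e+02 1.6000e-01 5.2090e+01] 0.009
tin [4.6891e+02 9.8230e+01 1.6000e-01 5.4130e+01] 0.026
wide_pot [([593.2, -83.7, 55.9], 0.64)]
long_tin [([602.8, -201.7, 54.2], 0.89), ([537.5, 200.5, 21.9], 0.19)]
51.3917
```

View pics/e0.png

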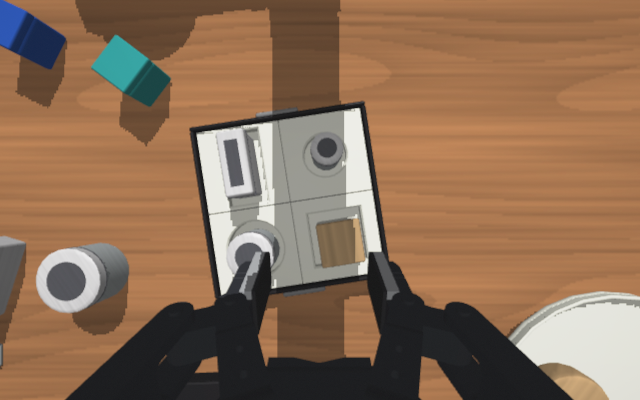

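View pics/e1.png

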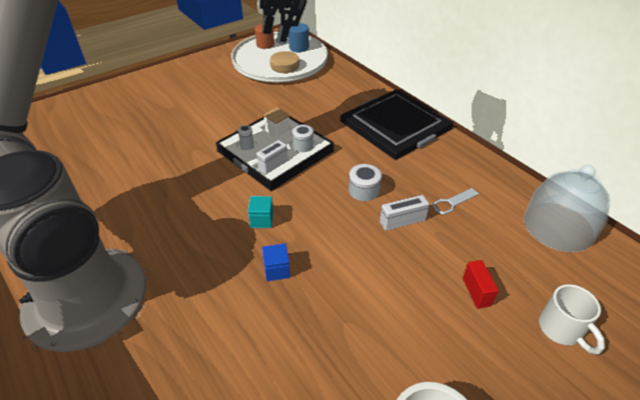

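All four things stand in their recesses in both views, and the wide pot and long tin look untouched. The pot was half hidden by a finger, so I take one clear view of it, then hand in.

Run:
```python
from h import *
t,r=campose((590,130,370),1.57); goto(t,rv(r)); pause(.5)
im,M,K=view("wrist"); cv2.imwrite("pics/f0.png",im[60:360,100:580,::-1])
m=getmask("wrist","pot",M,K,(568,115,63))
if m: print(fit([(m[1],M,K)],(50,),52,(568,115,63)))
m=getmask("wrist","wide_pot",M,K,(590,-85,50)); print(bool(m))
s=sense();print(s["force"],s["ee_pos"],s["time_s"])
```

```text
(array([5.68949660e+02, 1.15351613e+02, 1.00662221e-01, 5.38988799e+01]), np.float64(0.019154929577464785))
True
[-0.49441318  0.98456061 -0.38739733] [625.25706914 129.24060872 217.70756561] 52.575
```

View pics/f0.png

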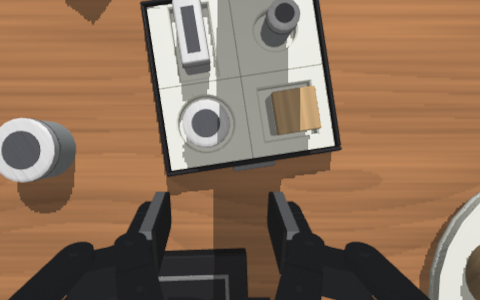

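The pot sits centred in its recess at (206,122) of the crop, and the others are seated too.

```bash
python3 -c "
from plant import *
close_job()"
```

```text
the job is handed in; nothing more can be done
```

I packed all four things upright into their own recesses and handed the job in at about 53 s of the 122 s. No verdict was reported.

- **Seating:** The pot, salt box, jar and tin each touched down 0.5–0.8 mm above the height expected for the seat floor. The final wrist and side views show each one standing inside its recess.
- **Centring:** Last outline fits put each thing about 1–4 mm from its measured seat centre, against 14 mm allowed. The pot's first fit was poor (0.33) because a finger hid it. A clear view then put it at (569, 115), about 1 mm from its seat.
- **Look-alikes:** The wide pot and long tin stand upright. Single top-view readings put them within about 3 mm of where they started, which is inside the networks' roughly 4 mm accuracy.
- **Disagreement:** Tops measured by wrist camera came out 2–6 mm lower than the text for loose things on the table and inserts. They were up to about 14 mm lower for things already in the box. I took this as camera bias and trusted the contact heights.
- **At hand-in:** The gripper was open, clear of everything, with about 1 N on the tool.

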